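# Hold the incubator's lid lock open with its key

## Robot

A 6-joint arm with a two-finger parallel gripper is mounted at the origin on the work surface. World frame = base frame: x ahead of the robot, y to its left, z up, the work surface at z = 0. Lengths are in m, angles in degrees, forces in N, time in s.
With the tool pointing down it reaches from about 0.35 to 0.875 m from the base axis. Payload 4.2 kg.
Tool frame: the origin (TCP) lies at the very end of the fingers, on their centre line; the grasp point (between the pads) lies 19 mm behind it; z points along the fingers, x is the direction in which the jaws open and shut, and the axes are right-handed (so a half turn about z gives the same grasp; the last joint's range is limited). The gripper opens to 87 mm and grips with 3 to 60 N. Pads are 19 mm wide; open, the fingers measure 117 mm over their backs; the gripper's body (75 mm by 190 mm) begins 51 mm behind the grasp point.
Start: joints at [-53.594, 22.042, 0.453, 0, -68.411, -14.817], TCP at [0.23, -0.581, 0.223] pointing down, gripper open.
Joint ranges: [-179.83, 179.83], [-69.29, 118.12], [-61.27, 80.66], [-181.25, 117.63], [-171.15, -9.14], [-177.46, 177.46]. Speed limits (degrees/s): [159.86, 159.86, 180, 180, 180, 180].

## Interface

Orientations are given as a 3x3 rotation matrix whose columns are the frame's x, y, z axes.
In Python, from station import sense, capture, finish_job gives the robot as it stands.
- The arm moves only by the shell command python3 -m crank 'ROWS' [OPENING]. ROWS is JSON, a list of rows, each a list of 4 numbers: the shift along the tool's x, y, z in m, then the turn about the tool's z in rad. A call has 1 to 5 rows; each row shifts and turns the commanded pose from where the row before left it, along the tool's axes as they then stand; what a row does not reach is not made up. A row lasts 1/12 s, in which the tool goes at most 41.7 mm and 7.16 degrees, less where a joint would pass 70% of its speed; a pose out of reach is approached as far as the arm can. A call with a gripper value outside its range is refused whole. OPENING is the finger opening in m, from 0 to 0.087, set as the call begins (- or left out, the last holds). The fingers move at their own pace and stop on an object; the grip force is fixed at half the most. Time passes only in rows, so rows that do not move let the fingers close. It gives the time, the measured TCP pose, the force and the opening at its end, in the units of the state.
- sense(): the state, without advancing time (a new reading comes with each control period).
- capture(name): name is "scene" or "top" or "wrist"; returns a dict with "pixels" (480x640x3 uint8, red, green, blue), "depth" (480x640 float32, m along the optical axis (not along the pixel's ray), 0 where there is no reading), "fx", "fy", "cx", "cy" (pixels), "world_from_camera" (4x4, takes a point from camera to world coordinates); the wrist camera has in their place "hand_eye" (4x4, takes a point from camera to tool coordinates, whose origin is the TCP and whose axes are the tool frame's). Camera axes: x right, y down, z forward; pixel columns grow to the right and rows downward; lengths in m; the calibration is good to about 2 mm. A picture is of the moment at which its call begins: read the wrist's pose just before it.
- finish_job(): hands the job in, once; it reports no verdict.
The state is a dict: "time_s": time; "joints": joint angles; "joint_velocities": joint speeds; "effort": joint torques, N m; "tcp_pos": TCP position; "ee_rot": TCP orientation; "wrist_force": force on the tool from outside, world axes, zero at the start; "moment": the same for the moment, N m; "gripper_width": opening from 0.0 (shut) to 1.0 (fully open).
Only numpy, scipy, OpenCV 4.12 (cv2) and the standard library are available. Lean on these libraries where they do the work, as an engineer would, in place of code of your own. Each camera call takes 0.05 s, during which the arm holds its last target.

## Task

The culture incubator's lid is held shut by a spring lock in its front deck: take the key with the square head out of the wooden key stand, push it fully home in the lock, working it past the sticky pins, and turn it a quarter turn clockwise (seen from above) to its stop. The lock springs back when let go, so finish while still gripping the key and holding it turned, fully home, so that I can lift the lid. Leave the other two keys in the stand and the other loose things on the bench undisturbed.

Things in the scene. Friction and masses are not known exactly. Their poses are not given: they have to be found in the camera images.
- key_head (a point): Centre of the black square head (30 wide, 30 high, 9 mm thick) of the right key, about 35 g, upright in the stand, head up. x across the head's 9 mm thickness (the way to pinch it), y across its width, z up along the key. Below the head: steel shank 8 mm across, 10 mm long, then a flange 20 mm across, 3 mm thick, its underside 28 mm below this point; the tip is 52 mm below it.
- key_tip (a point): Tip of the right key (lowest point, on its axis); axes as key_head. The flat bit is 16 mm long, 12 mm wide along y, 4 mm thick along x, tapering over its last 4 mm to 6 by 2 mm; above it a round neck 4.5 mm across, 8 mm long, up to the flange. The key is the same turned half round.
- key_round: One of the two other keys, with a round black head 33 mm across and 9 mm thick; its bit, 14.6 mm wide, is too wide for this lock. Origin at its tip, z up. Leave it in the stand.
- key_trefoil: The other of the two other keys, with a three-lobed black head about 38 mm wide and 9 mm thick; its bit too is 14.6 mm wide. Origin at its tip, z up. Leave it in the stand.
- stand: Wooden key stand, a fixed block 60 (x) by 184 (y) by 32 mm (z), origin under its centre. Three slots 26 mm deep at y = -60, 0 and +60 mm hold one key each, in any order; the flanges rest on the block, so the heads' centres are 60 mm above the bench; the heads' thickness lies along the stand's x.
- lock_face (a point): Centre of the keyway's mouth on the lock's square steel escutcheon (36 mm), 154 mm above the bench. x away from the robot towards the lid, y along the deck, z up. The keyway, 14 mm long along y and 6 mm wide along x with a 1.5 mm bevel, goes straight down. Fully home the key's flange lies on the escutcheon: tip 24 mm below this point, head centre 28 mm above it.
- plug (a joint): Turn of the lock's plug, rad: 0 at rest (keyway along the incubator's y), growing clockwise seen from above to a stop at 1.57 (a quarter turn). A spring, 0.01 N m at rest to 0.07 N m at the stop, turns it back. The key has about 0.12 rad of play in the plug, so it must be turned a little past a quarter to bring the plug to its stop.
- incubator: White incubator, fixed, 340 mm wide (y), from 50 mm in front (-x) of the lock to 300 mm behind it. Origin on the bench right under the lock; axes as lock_face. Deck 150 mm high, with an 18 mm tall dial at y = -115 mm and a flat display at y = +115 mm; the clear lid begins 63 mm behind the lock, 166 mm high. The bolt between lock and lid, 161 mm high, draws back 10 mm as the key turns.
- dishes_a: Stack of four culture dishes, 90 mm across, 64 mm high, origin under its centre; loose, not to be disturbed.
- dishes_b: Stack of three culture dishes, 90 mm across, 48 mm high, origin under its centre; loose, not to be disturbed.
- jar_a: Amber jar with a paper cap, 72 mm across, 105 mm high, origin under its centre; loose, not to be disturbed.
- jar_b: Larger amber jar with a paper cap, 82 mm across, 130 mm high, origin under its centre; loose, not to be disturbed.
- marker: Marker pen lying on the bench, 135 mm long along its x, 15 mm thick, origin under its middle; loose, not to be disturbed.
- clipboard: Clipboard lying flat, 230 by 165 mm, 14 mm high at its clip, origin under its centre; loose, not to be disturbed.
- lock_pins (a point): Point on the lock's axis 10 mm below its face. Two sticky spring pins stand in the plug's slot (13.4 by 5.4 mm, below the 5 mm escutcheon); the key's tip reaches them about 12 and 18 mm below the face, and each resists the push with some 3 to 10 N before it gives way. The key can turn only within 3 mm of home and cannot be drawn out while turned.

How it is judged:
By the outcome, as a careful person would: the job done as asked, in the order asked, and still so for the second after the job is handed in, while the arm keeps its last pose, push and grip.
It also fails if it takes over 54 s, if anything falls off the work surface, if the arm or the gripper's body presses on something with over 40 N, if the wrist force passes 120 N, or if a joint passes its speed limit or range.

## Working session

There is one attempt and no reset: what is moved stays moved. The work goes in short steps, Python scripts to look and compute and a shell command to move; the robot and the scene stay as the last step left them, time stands still between calls to the robot, and variables do not carry over. Pictures are saved under pics/ and viewed, and the job is handed in when it is done.

```bash
mkdir -p pics; ls; cat > h.py <<'E'
import numpy as np, cv2, json
from station import sense, capture
def snap(n,f):
    s=sense(); c=capture(n); cv2.imwrite('pics/'+f+'.png',c['pixels'][:,:,::-1])
    if 'hand_eye' in c:
        T=np.eye(4);T[:3,:3]=s['ee_rot'];T[:3,3]=s['tcp_pos'];c['world_from_camera']=T@np.array(c['hand_eye'])
    np.savez('pics/'+f+'.npz',**{k:c[k] for k in ['pixels','depth','fx','fy','cx','cy','world_from_camera']})
    return c
def load(f): return dict(np.load('pics/'+f+'.npz'))
def pt(c,u,v,z=None):
    W=np.array(c['world_from_camera']); r=np.array([(u-c['cx'])/c['fx'],(v-c['cy'])/c['fy'],1.])
    if z is None: d=float(c['depth'][int(round(v)),int(round(u))])
    else: d=(z-W[2,3])/(W[:3,:3]@r)[2]
    return W[:3,:3]@(r*d)+W[:3,3]
def crop(f,u0,v0,u1,v1,k,o):
    im=cv2.imread('pics/'+f+'.png')[v0:v1,u0:u1]
    cv2.imwrite('pics/'+o+'.png',cv2.resize(im,None,fx=k,fy=k,interpolation=cv2.INTER_CUBIC))
E
python3 - <<'E'
from h import *
print(sense())
snap('scene','s0');snap('top','t0')
E
```

```text
pics
{'time_s': 0.0, 'joints': array([-5.35945335e+01,  2.20905000e+01,  3.80505551e-01, -3.03824828e-02,
       -6.84120481e+01, -1.48175224e+01]), 'joint_velocities': array([ 0.04493976,  0.11879046, -0.03061102,  0.01809566,  0.04357557,
        0.01507324]), 'effort': array([ 2.93311768e-04, -3.90662813e+01,  1.87396753e+01,  4.22009066e+00,
        1.08965955e-02, -1.83536749e-04]), 'tcp_pos': array([ 0.22976585, -0.5805821 ,  0.22146372]), 'ee_rot': array([[-3.67746044e-01,  9.29925854e-01, -8.67294733e-04],
       [ 9.29923691e-01,  3.67747061e-01,  2.00693743e-03],
       [ 2.18524809e-03, -6.84746187e-05, -9.99997610e-01]]), 'wrist_force': array([ 0.37196496, -0.77277501,  0.55209611]), 'moment': array([-0.05025766,  0.00622858,  0.05345524]), 'gripper_width': 0.999410801569259}
```

View pics/s0.png

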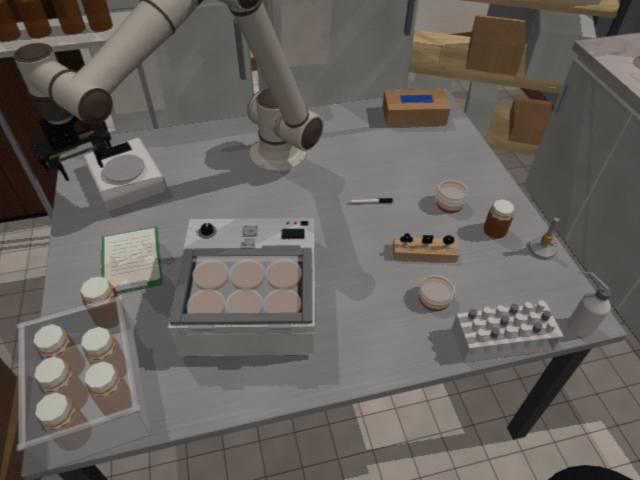

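View pics/t0.png

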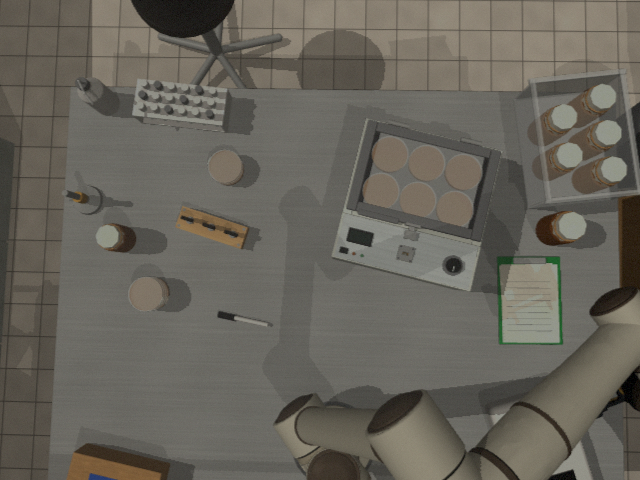

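The scene view shows the stand at about (427,250) and the incubator's deck at about (250,235). In the top view the stand is at about (213,226), the lock at about (406,254) and the marker at (245,319). I'll zoom in next.

```bash
python3 - <<'E'
from h import *
crop('t0',165,190,265,265,8,'c1');crop('t0',370,215,450,275,8,'c2');crop('s0',385,220,470,270,8,'c3')
c=load('t0')
for n,u,v in [('lock',406,254),('dial',453,265),('deckL',340,255),('deckR',472,285),('mark',245,319),('base',420,320),('stL',179,210),('stR',246,243)]: print(n,pt(c,u,v).round(4))
print(c['world_from_camera'],c['fx'])
E
```

```text
lock [ 0.4929 -0.17    0.1226]
dial [ 0.467  -0.2742  0.1662]
deckL [ 0.4862 -0.0085  0.1502]
deckR [ 4.195e-01 -3.622e-01  3.000e-04]
mark [0.3179 0.2382 0.0065]
base [ 0.3248 -0.2249  0.0025]
stL [ 0.607   0.4286 -0.0023]
stR [0.5203 0.2427 0.    ]
[[ 0.01951718 -0.99688022  0.07647818  0.4322333 ]
 [-0.99957898 -0.01781293  0.02290323  0.01151775]
 [-0.02146947 -0.07689298 -0.99680817  1.41768373]
 [ 0.          0.          0.          1.        ]] 528.9371042740214
```

View pics/c1.png

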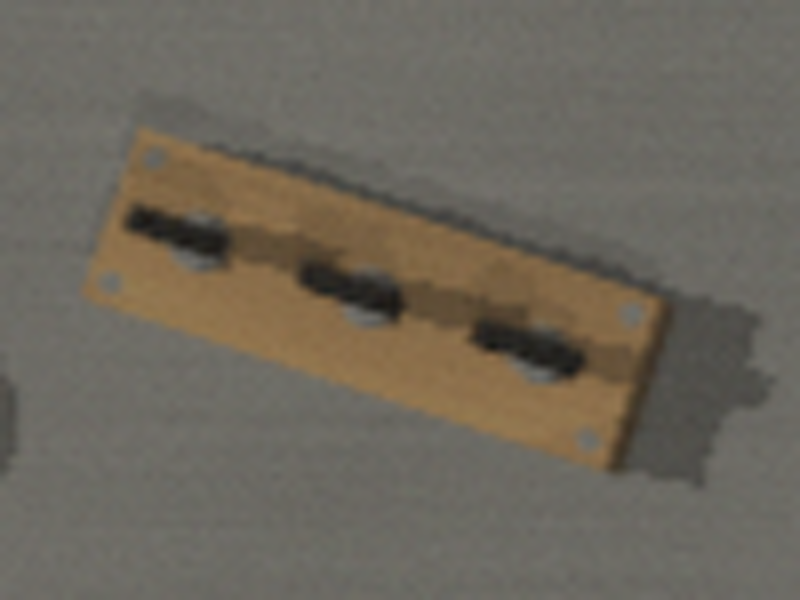

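View pics/c2.png

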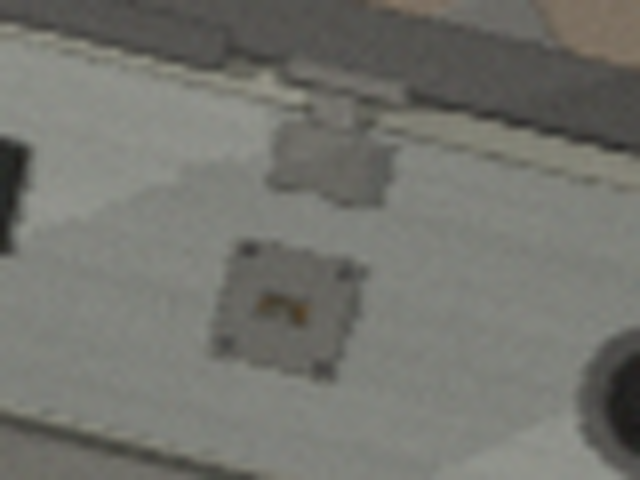

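View pics/c3.png

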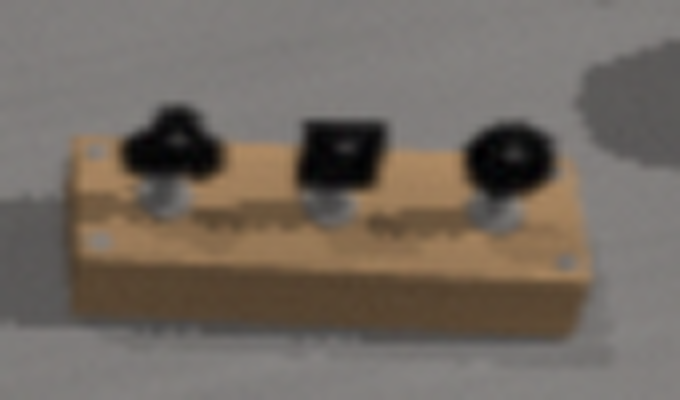

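The three keys are in a row. The middle one, at about (345,155) in the enlarged scene crop, has the square head. In the top crop it sits at about (350,292). The lock's escutcheon is centred at about (287,309) in its crop.

```bash
python3 - <<'E'
from h import *
c=load('t0')
def P(cx,cy,u0,v0,z): return pt(c,u0+(cx+.5)/8-.5,v0+(cy+.5)/8-.5,z)
st=[P(a,b,165,190,.032) for a,b in [(137,128),(85,295),(612,470),(660,297)]]
st=np.array(st); print(st.round(4), st.mean(0)); 
e=(st[0]+st[1]-st[2]-st[3])/2; print('len',np.linalg.norm(e),'yaw(y axis)',np.degrees(np.arctan2(-e[0],e[1])), 'w',np.linalg.norm(st[0]-st[1]))
for a,b in [(178,233),(352,290),(528,347)]: print('head',P(a,b,165,190,.075))
lk=np.array([P(a,b,370,215,.154) for a,b in [(249,248),(350,272),(325,370),(224,346)]]); print(lk.round(4),lk.mean(0))
e=(lk[0]+lk[3]-lk[1]-lk[2])/2; print('yaw',np.degrees(np.arctan2(-e[0],e[1])))
s=load('s0')
for a,b in [(342,155)]: print('head scene',pt(s,385+(a+.5)/8-.5,220+(b+.5)/8-.5,.06))
print(c['depth'][205:240:5,190:240:5])
print(sense()['time_s'])
E
```

```text
[[0.6147 0.4118 0.032 ]
 [0.5588 0.4269 0.032 ]
 [0.504  0.2501 0.032 ]
 [0.5615 0.236  0.032 ]] [0.55976473 0.33118092 0.032     ]
len 0.18438555074417148 yaw(y axis) -17.035094392380607 w 0.05794604768292935
head [0.5753708  0.38477776 0.075     ]
head [0.55798226 0.32802445 0.075     ]
head [0.54067231 0.27084882 0.075     ]
[[ 0.5113 -0.1528  0.154 ]
 [ 0.5047 -0.1828  0.154 ]
 [ 0.4754 -0.1756  0.154 ]
 [ 0.4819 -0.1456  0.154 ]] [ 0.49331682 -0.1642077   0.154     ]
yaw -12.389014645894358
head scene [0.56056142 0.33600164 0.06      ]
[[1.4364773 1.4407963 1.4343958 1.4411917 1.4326227 1.4359962 1.4367738
  1.4336038 1.4339118 1.4337527]
 [1.4086031 1.4079547 1.434872  1.4315785 1.437482  1.43235   1.4372016
  1.4316101 1.4287075 1.426479 ]
 [1.4036962 1.4041514 1.4055452 1.4039217 1.4019659 1.4400231 1.4393467
  1.4352037 1.4287498 1.4253902]
 [1.3615803 1.3981876 1.3980185 1.3958182 1.4000692 1.3958651 1.3988045
  1.4074068 1.4328899 1.4268649]
 [1.4017035 1.3992497 1.400471  1.3531514 1.358442  1.4020975 1.4001728
  1.4009584 1.3960961 1.3960238]
 [1.4007477 1.4005812 1.3985765 1.4014024 1.3925067 1.3988254 1.3940278
  1.369838  1.3986521 1.3953044]
 [1.4282347 1.4294803 1.399287  1.3983662 1.3941735 1.3971467 1.3980423
  1.4015051 1.3959891 1.3611591]]
0.1
```

```bash
cat >> h.py <<'E'
def to(x,y,z,yaw):
    "total shift in tool axes (as they stand) and turn about tool z"
    s=sense();R=np.array(s['ee_rot']);d=R.T@(np.array([x,y,z])-s['tcp_pos'])
    yw=np.degrees(np.arctan2(R[1,0],R[0,0])); t=(yw-yaw+180)%360-180
    print('t %.2f tcp'%s['time_s'],np.round(s['tcp_pos'],4),'yaw %.2f tilt'%yw,np.round(R[:,2],4),'q',np.round(s['joints'],1))
    print(' F',np.round(s['wrist_force'],1),'M',np.round(s['moment'],3),'g %.4f'%(s['gripper_width']*.087))
    print(' shift',d.round(4),'turn rad %.4f'%np.radians(t))
E
python3 -m crank '[[0,0,-0.01,-0.112],[0,0,-0.01,-0.112],[0,0,-0.01,-0.112],[0,0,-0.01,-0.112],[0,0,0,-0.112]]'
python3 -m crank '[[0,0,0,-0.112],[0,0,0,-0.112],[0,0,0,-0.112],[0,0,0,0]]'
python3 -c "
from h import *
to(.5,.31,.26,163)"
```

```text
time_s: 0.52
tcp_pos: [0.2303, -0.5819, 0.2645]
ee_rot: [[-0.809, 0.588, 0.001], [0.588, 0.809, -0.003], [-0.003, -0.002, -1.0]]
wrist_force: [0.6, 0.1, 0.9]
gripper_width: 0.995
time_s: 0.85
tcp_pos: [0.2299, -0.5808, 0.2619]
ee_rot: [[-0.956, 0.292, -0.0], [0.292, 0.956, 0.001], [0.001, 0.001, -1.0]]
wrist_force: [0.3, 0.6, -0.3]
gripper_width: 0.997
t 0.85 tcp [ 0.2299 -0.5808  0.2619] yaw 163.03 tilt [-5.0e-04  1.1e-03 -1.0e+00] q [-53.6  20.7   4.1  -0.  -73.5  36.6]
 F [ 0.3  0.6 -0.3] M [0.013 0.066 0.001] g 0.0867
 shift [0.0017 0.9309 0.0028] turn rad 0.0005
```

```bash

python3 -m crank '[[0,0.02,0,0],[0,0.035,0,0],[0,0.04,0,0],[0,0.04,0,0],[0,0.04,0,0]]' >/dev/null
python3 -m crank '[[0,0.04,0,0],[0,0.04,0,0],[0,0.04,0,0],[0,0.04,0,0],[0,0.04,0,0]]'>/dev/null
python3 -m crank '[[0,0.04,0,0],[0,0.04,0,0],[0,0.04,0,0],[0,0.04,0,0],[0,0.04,0,0]]'>/dev/null
python3 -m crank '[[0,0.04,0,0],[0,0.04,0,0],[0,0.04,0,0],[0,0.04,0,0],[0,0.04,0,0]]'>/dev/null
python3 -m crank '[[0,0.04,0,0],[0,0.035,0,0],[0,0.02,0,0],[0,0,0,0],[0,0,0,0]]'
python3 - <<'E'
from h import *
to(.559,.330,.041,163)
c=snap('wrist','w0'); print(c['hand_eye'])
E
```

```text
time_s: 2.93
tcp_pos: [0.4852, 0.2512, 0.2615]
ee_rot: [[-0.956, 0.295, -0.002], [0.295, 0.956, -0.001], [0.001, -0.002, -1.0]]
wrist_force: [-0.1, 0.1, 1.3]
gripper_width: 1.001
t 2.93 tcp [0.4852 0.2512 0.2615] yaw 162.87 tilt [-0.0017 -0.0013 -1.    ] q [ 44.4  12.9  -6.9  -0.  -70.3 -61.5]
 F [-0.1  0.1  1.3] M [-0.032  0.154  0.001] g 0.0871
 shift [-0.0476  0.0974  0.2203] turn rad -0.0023
[[ 9.99999259e-01 -9.59737230e-05 -1.21370477e-03 -1.39508662e-05]
 [ 4.18913169e-04  9.63142407e-01  2.68991688e-01 -7.37248747e-02]
 [ 1.14315440e-03 -2.68991998e-01  9.63141733e-01 -1.62316195e-01]
 [ 0.00000000e+00  0.00000000e+00  0.00000000e+00  1.00000000e+00]]
```

View pics/w0.png

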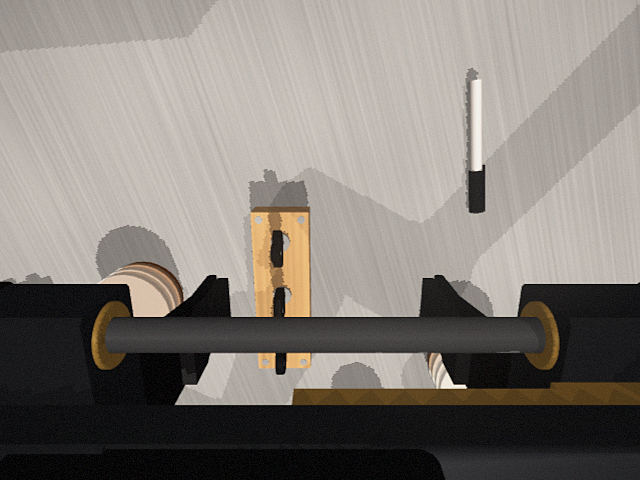

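The wrist view shows the three keys edge-on in the stand at columns 276–282, the middle one at about row 302 and partly hidden by the gripper bar. I'll move closer and sideways to line up.

```bash

python3 -m crank '[[-0.024,0.02,0.02,0],[-0.024,0.02,0.03,0],[0,0.015,0.03,0],[0,0,0,0],[0,0,0,0]]'
python3 - <<'E'
from h import *
to(.559,.330,.041,163)
c=snap('wrist','w1')
crop('w1',220,100,420,250,4,'w1c')
E
```

```text
time_s: 3.4
tcp_pos: [0.5456, 0.2868, 0.1819]
ee_rot: [[-0.955, 0.295, -0.004], [0.295, 0.955, -0.003], [0.002, -0.004, -1.0]]
wrist_force: [-0.2, 0.6, 0.7]
gripper_width: 1.003
t 3.40 tcp [0.5456 0.2868 0.1819] yaw 162.82 tilt [-0.0036 -0.0034 -1.    ] q [ 42.8  23.1  -4.    0.  -63.2 -59.9]
 F [-0.2  0.6  0.7] M [ 0.056  0.01  -0.012] g 0.0872
 shift [-0.0004  0.0458  0.1407] turn rad -0.0032
```

View pics/w1.png

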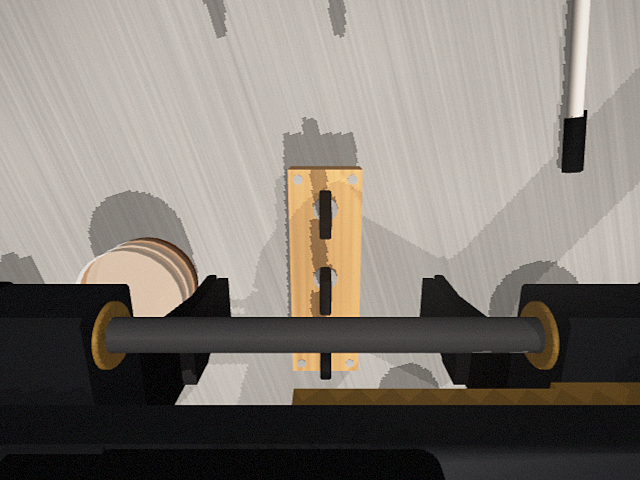

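View pics/w1c.png

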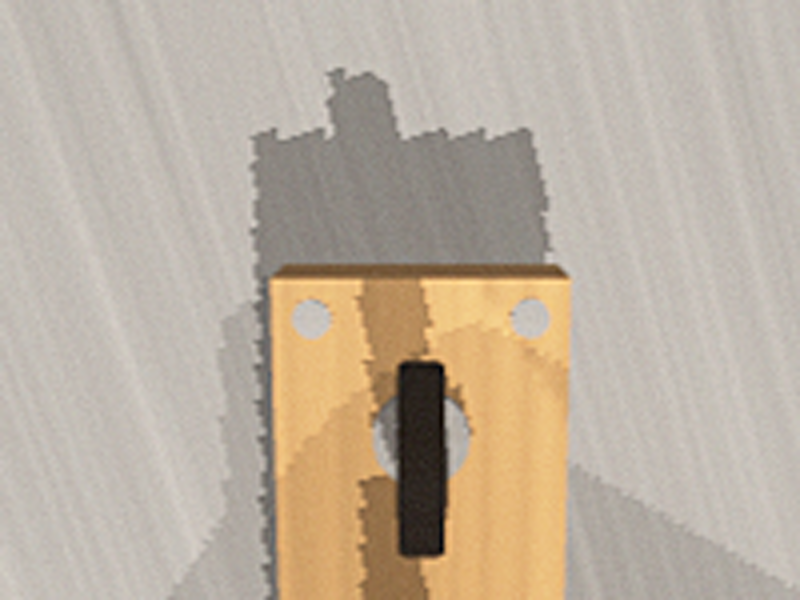

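The stand is nearly square to the view. Its screws are at (298,180), (353,180), (301,364) and (350,363), and the middle head is at column 325.5, rows 267–314.

```bash

python3 - <<'E'
from h import *
c=load('w1')
p=np.array([pt(c,u,v,.032) for u,v in [(298,179.7),(352.5,179.7),(301,364),(350,363.5)]]); print(p.round(4),p.mean(0))
e=p[2]+p[3]-p[0]-p[1]; e/=np.linalg.norm(e);yaw=np.degrees(np.arctan2(-e[0],e[1])); print('yaw',yaw)
W=c['world_from_camera']
a=pt(c,325.5,267,.045); b=pt(c,325.5,314.5,.075); print(a,b,'len',np.linalg.norm((b-a)[:2]),'centre',(a+b)/2)
m=(a+b)/2
to(m[0],m[1],.041,180+yaw)
E
```

```text
[[0.5559 0.2467 0.032 ]
 [0.5141 0.2597 0.032 ]
 [0.6062 0.4079 0.032 ]
 [0.563  0.4208 0.032 ]] [0.55980634 0.33379747 0.032     ]
yaw -17.118718611816387
[0.5554289  0.31986752 0.045     ] [0.56368044 0.34627749 0.075     ] len 0.02766901633877905 centre [0.55955467 0.3330725  0.06      ]
t 3.45 tcp [0.5464 0.2874 0.1842] yaw 162.85 tilt [ 1.e-04 -9.e-04 -1.e+00] q [ 42.8  22.9  -3.9   0.1 -63.2 -59.9]
 F [-0.1 -0.2  0.7] M [-0.017  0.027 -0.02 ] g 0.0870
 shift [0.001  0.0477 0.1432] turn rad -0.0005
```

```bash

python3 -m crank '[[0,0.02,0,0],[0.001,0.028,0.03,0],[0,0,0.035,0],[0,0,0.03,0],[0,0,0.02,0]]' 
python3 -m crank '[[0,0,0.015,0],[0,0,0.01,0],[0,0,0,0],[0,0,0,0]]' 
python3 - <<'E'
from h import *
to(.5597,.3334,.041,162.88)
snap('wrist','w2');to(.5597,.3334,.041,162.88)
E
```

```text
time_s: 3.87
tcp_pos: [0.5589, 0.3341, 0.0688]
ee_rot: [[-0.956, 0.294, 0.0], [0.294, 0.956, 0.001], [-0.0, 0.001, -1.0]]
wrist_force: [0.1, -0.5, -0.5]
gripper_width: 1.003
time_s: 4.2
tcp_pos: [0.5603, 0.3349, 0.0457]
ee_rot: [[-0.956, 0.294, 0.002], [0.294, 0.956, 0.002], [-0.002, 0.002, -1.0]]
wrist_force: [-0.3, 0.7, -0.3]
gripper_width: 1.002
t 4.20 tcp [0.5603 0.3349 0.0457] yaw 162.92 tilt [ 0.0023  0.0015 -1.    ] q [ 45.1  33.8  -7.4   0.  -48.7 -62.2]
 F [-0.3  0.7 -0.3] M [0.071 0.053 0.049] g 0.0872
 shift [ 0.0001 -0.0016  0.0047] turn rad 0.0008
t 4.25 tcp [0.5606 0.3353 0.0462] yaw 162.93 tilt [ 0.0032  0.0024 -1.    ] q [ 45.1  33.8  -7.3   0.  -48.6 -62.2]
 F [ 0.2  0.2 -0.8] M [0.062 0.011 0.014] g 0.0868
 shift [ 0.0003 -0.0021  0.0052] turn rad 0.0009
```

View pics/w2.png

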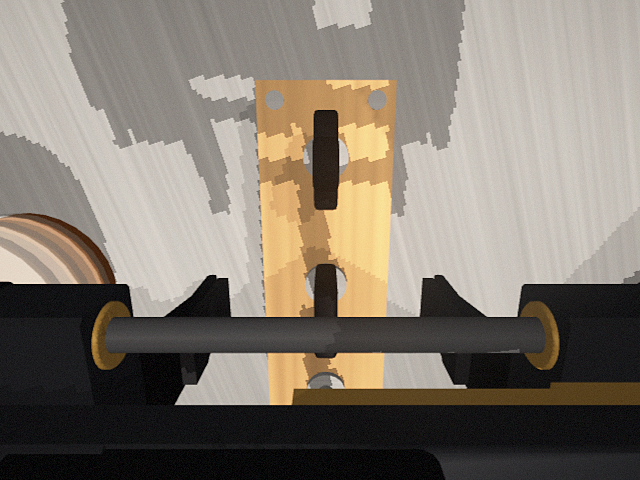

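The middle key sits at column 325, centred between the fingers (217 and 433). Closing now.

```bash

python3 -m crank '[[0,-0.0015,0.002,0],[0,0,0,0],[0,0,0,0],[0,0,0,0],[0,0,0,0]]' 0
python3 -m crank '[[0,0,0,0],[0,0,0,0],[0,0,0,0],[0,0,0,0],[0,0,0,0]]' 
python3 - <<'E'
from h import *
to(.5597,.3334,.041,162.88)
E
```

```text
time_s: 4.67
tcp_pos: [0.5592, 0.3334, 0.042]
ee_rot: [[-0.956, 0.294, 0.0], [0.294, 0.956, 0.0], [-0.0, 0.0, -1.0]]
wrist_force: [-0.7, 0.5, -0.2]
gripper_width: 0.709
time_s: 5.08
tcp_pos: [0.559, 0.3333, 0.0416]
ee_rot: [[-0.956, 0.294, -0.0], [0.294, 0.956, -0.0], [0.0, -0.0, -1.0]]
wrist_force: [0.1, 0.1, -0.2]
gripper_width: 0.325
t 5.08 tcp [0.559  0.3333 0.0416] yaw 162.93 tilt [-0.e+00 -1.e-04 -1.e+00] q [ 45.   34.   -7.7   0.  -48.3 -62.1]
 F [ 0.1  0.1 -0.2] M [0.068 0.072 0.045] g 0.0283
 shift [-0.0006  0.0003  0.0006] turn rad 0.0009
```

```bash

python3 -m crank '[[0,0,0,0],[0,0,0,0],[0,0,0,0],[0,0,0,0],[0,0,0,0]]' 
python3 -m crank '[[0,0,0,0],[0,0,0,0]]' 
python3 - <<'E'
from h import *
to(.5597,.3334,.041,162.88)
E
```

```text
time_s: 5.5
tcp_pos: [0.5591, 0.3333, 0.0417]
ee_rot: [[-0.956, 0.294, 0.0], [0.294, 0.956, 0.0], [-0.0, 0.0, -1.0]]
wrist_force: [0.2, -0.1, -0.5]
gripper_width: 0.098
time_s: 5.67
tcp_pos: [0.5591, 0.3333, 0.0416]
ee_rot: [[-0.956, 0.294, -0.0], [0.294, 0.956, -0.0], [0.0, -0.0, -1.0]]
wrist_force: [0.2, -0.5, 0.2]
gripper_width: 0.099
t 5.67 tcp [0.5591 0.3333 0.0416] yaw 162.93 tilt [-0. -0. -1.] q [ 45.   34.   -7.7   0.  -48.3 -62.1]
 F [ 0.2 -0.5  0.2] M [0.038 0.072 0.001] g 0.0086
 shift [-0.0006  0.0003  0.0006] turn rad 0.0008
```

```bash

python3 -m crank '[[0,0,-0.004,0],[0,0,-0.012,0],[0,0,-0.025,0],[0,0,-0.035,0],[0,0,-0.04,0]]' 
python3 -m crank '[[0,0,-0.04,0],[0,0,-0.035,0],[0,0,-0.018,0],[0,0,0,0],[0,0,0,0]]' 
python3 - <<'E'
from h import *
c=snap('scene','s1');crop('s1',340,120,540,270,4,'s1c')
to(.483,-.208,.25,167.6)
E
```

```text
time_s: 6.08
tcp_pos: [0.5581, 0.3324, 0.1582]
ee_rot: [[-0.956, 0.294, -0.003], [0.294, 0.956, -0.003], [0.002, -0.003, -1.0]]
wrist_force: [0.4, 0.5, -0.5]
gripper_width: 0.106
time_s: 6.5
tcp_pos: [0.5591, 0.3336, 0.2532]
ee_rot: [[-0.956, 0.294, 0.003], [0.294, 0.956, 0.003], [-0.002, 0.004, -1.0]]
wrist_force: [-0.7, -0.7, -0.7]
gripper_width: 0.101
t 6.55 tcp [0.5585 0.3331 0.251 ] yaw 162.91 tilt [-4.e-04  7.e-04 -1.e+00] q [ 45.   23.6   7.   -0.  -73.4 -62.1]
 F [-0.2  0.2 -1.2] M [ 0.007  0.061 -0.027] g 0.0088
 shift [-0.0869 -0.5394  0.0007] turn rad -0.0818
```

View pics/s1c.png

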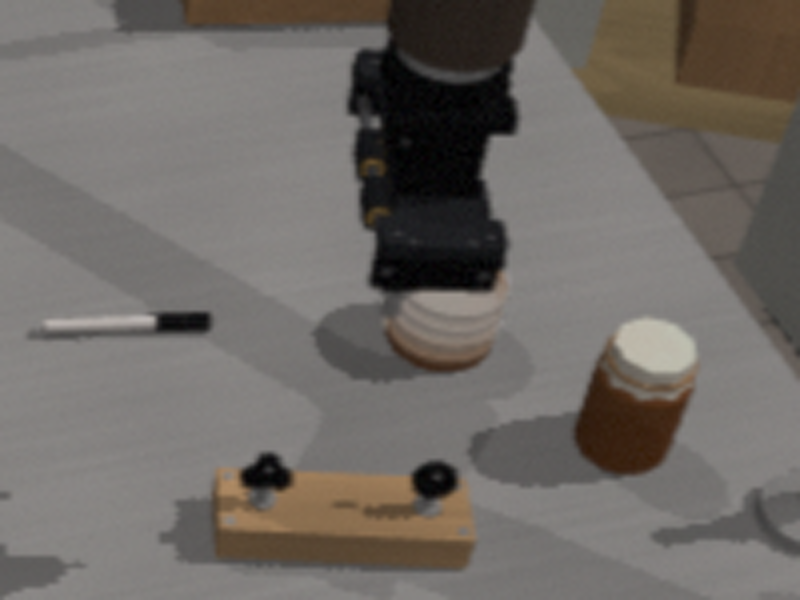

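The middle slot is empty and the other two keys are still in place. Next I'll move to the lock's viewing pose.

```bash

python3 -m crank '[[-0.003,-0.018,0,0],[-0.006,-0.035,0,0],[-0.006,-0.039,0,0],[-0.006,-0.039,0,0],[-0.006,-0.039,0,0]]' >/dev/null
python3 -m crank '[[-0.006,-0.039,0,0],[-0.006,-0.039,0,0],[-0.006,-0.039,0,0],[-0.006,-0.039,0,0],[-0.006,-0.039,0,0]]' >/dev/null
python3 -m crank '[[-0.006,-0.039,0,0],[-0.006,-0.039,0,0],[-0.006,-0.039,0,0],[-0.006,-0.035,0,-0.04],[-0.003,-0.022,0,-0.04]]' >/dev/null
python3 -m crank '[[0,0,0,0],[0,0,0,0],[0,0,0,0]]' 
python3 - <<'E'
from h import *
to(.483,-.208,.25,167.6)
c=snap('wrist','w3');crop('w3',240,150,400,270,5,'w3c')
E
```

```text
time_s: 8.05
tcp_pos: [0.4813, -0.2064, 0.2495]
ee_rot: [[-0.976, 0.217, -0.003], [0.217, 0.976, 0.001], [0.003, 0.0, -1.0]]
wrist_force: [0.8, -0.3, 0.8]
gripper_width: 0.1
t 8.05 tcp [ 0.4813 -0.2064  0.2495] yaw 167.47 tilt [-2.6e-03  7.0e-04 -1.0e+00] q [ -5.5  11.1 -11.   -0.  -68.   -7.1]
 F [ 0.8 -0.3  0.8] M [ 0.049  0.059 -0.015] g 0.0087
 shift [-0.002  -0.0012 -0.0005] turn rad -0.0022
```

View pics/w3.png

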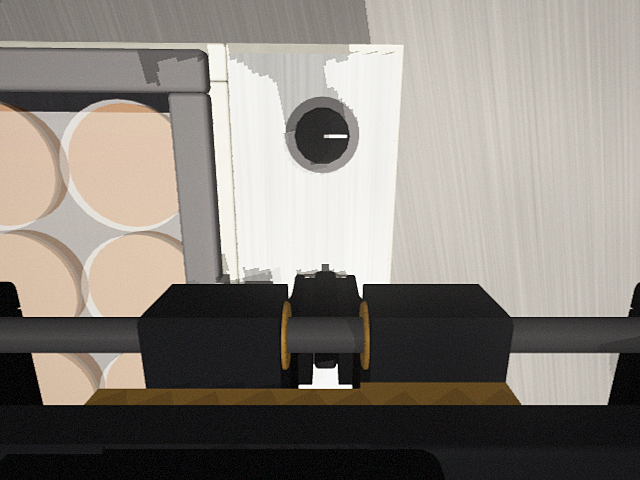

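View pics/w3c.png

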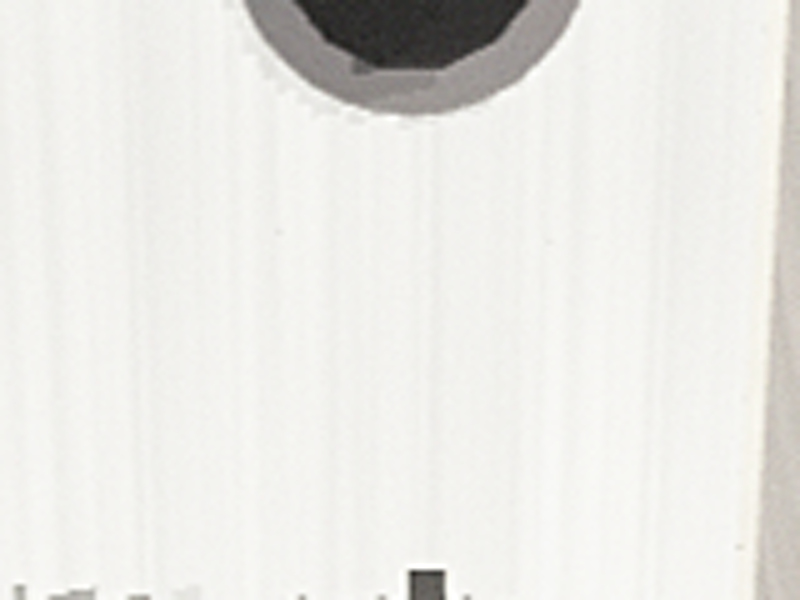

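The lock is hidden behind the fingers, while the dial shows at (323,135) and the key's bit just pokes out at (325,268). I'll move 0.11 m along tool y so the lock comes into view.

```bash

python3 -m crank '[[0,0.02,0,0],[0,0.035,0,0],[0,0.035,0,0],[0,0.02,0,0],[0,0,0,0]]' >/dev/null
python3 -m crank '[[0,0,0,0],[0,0,0,0]]' 
python3 - <<'E'
from h import *
to(.483,-.208,.25,167.6)
c=snap('wrist','w4');to(.483,-.208,.25,167.6);crop('w4',265,70,385,160,6,'w4c');crop('w4',285,240,365,300,8,'w4d')
E
```

```text
time_s: 8.68
tcp_pos: [0.5056, -0.0987, 0.2506]
ee_rot: [[-0.977, 0.215, -0.001], [0.215, 0.977, -0.0], [0.001, -0.0, -1.0]]
wrist_force: [0.4, 0.8, -1.0]
gripper_width: 0.101
t 8.68 tcp [ 0.5056 -0.0987  0.2506] yaw 167.60 tilt [-6.e-04 -1.e-04 -1.e+00] q [  7.   10.1 -12.1   0.  -67.8 -19.4]
 F [ 0.4  0.8 -1. ] M [-0.035  0.061  0.027] g 0.0088
 shift [-0.0014 -0.1116  0.0006] turn rad -0.0000
t 8.73 tcp [ 0.5055 -0.0992  0.2506] yaw 167.54 tilt [-5.e-04 -1.e-04 -1.e+00] q [  7.   10.1 -12.1   0.  -67.8 -19.4]
 F [ 0.1 -0.3 -0.6] M [0.009 0.056 0.011] g 0.0086
 shift [-0.0015 -0.1111  0.0006] turn rad -0.0011
```

View pics/w4.png

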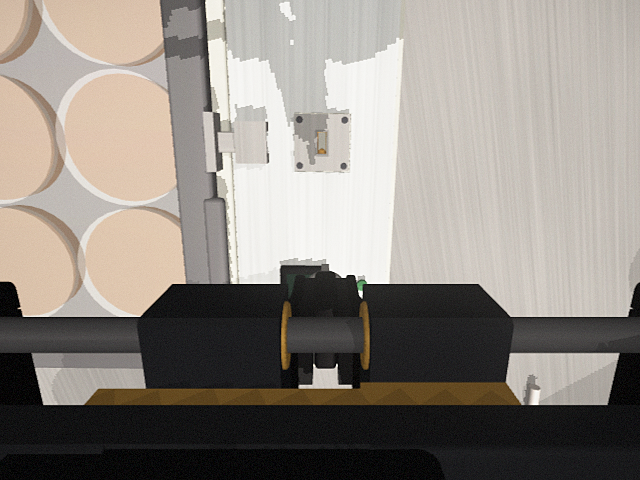

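View pics/w4c.png

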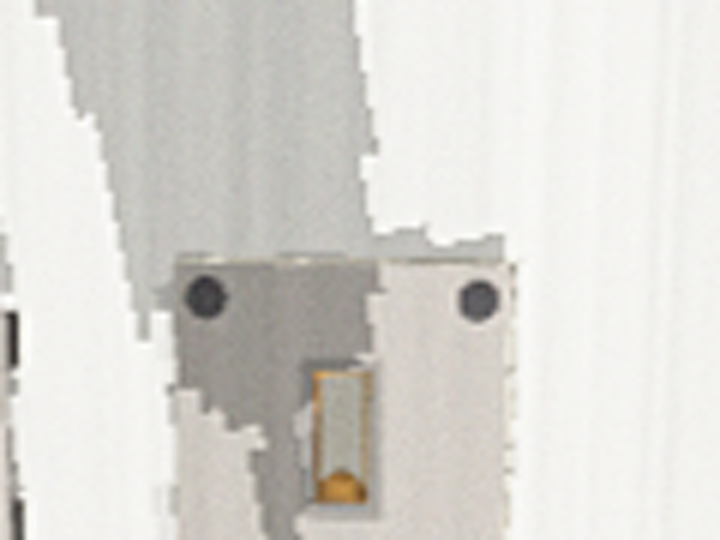

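View pics/w4d.png

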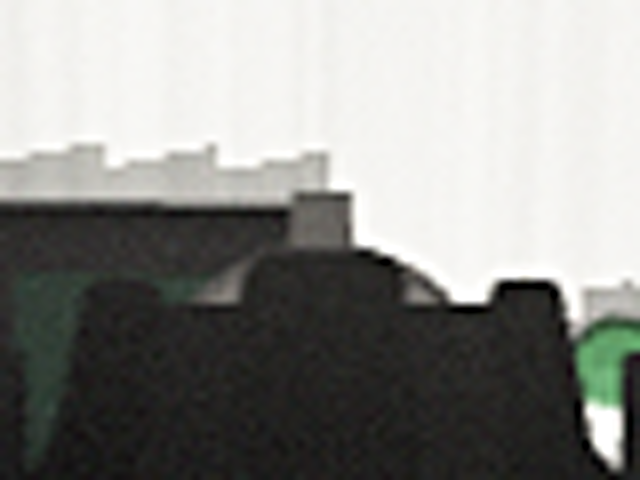

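The escutcheon is clear now: screws at (299,119.5), (345,120), (299,165.5) and (344.5,165.5), keyway centred at (322,143). The key's bit shows at columns 321.4–328.6, with its upper edge at row 264.

```bash

python3 - <<'E'
from h import *
crop('w4',285,105,360,180,8,'w4e')
c=load('w4')
p=np.array([pt(c,u,v,.154) for u,v in [(299.2,119.5),(344.8,120),(299,165.5),(344.5,165.5)]]); print(p.round(4),p.mean(0))
e=p[2]+p[3]-p[0]-p[1]; print('yaw',180+np.degrees(np.arctan2(-e[0],e[1])), 'sides',np.linalg.norm(p[0]-p[1]),np.linalg.norm(p[0]-p[2]))
e=p[0]+p[2]-p[1]-p[3]; print('yaw',180-180+np.degrees(np.arctan2(e[1],e[0])))
print('keyway',pt(c,321.8,143.3,.154), pt(c,322,143)) 
from station import capture
T=np.eye(4);s=sense();T[:3,:3]=s['ee_rot'];T[:3,3]=s['tcp_pos'];Ti=np.linalg.inv(T)
W=c['world_from_camera']
H=Ti@W
# tool-frame z of tip 33.6, shoulder 29.6
for zt in (.0336,.0296):
  for u in (321.4,325,328.6):
    r=np.array([(u-c['cx'])/c['fx'],(264.1-c['cy'])/c['fy'],1]);d=(zt-H[2,3])/(H[:3,:3]@r)[2];print(zt,u,(H[:3,:3]@(r*d)+H[:3,3]).round(4))
E
```

```text
[[ 0.5048 -0.1802  0.154 ]
 [ 0.4763 -0.1736  0.154 ]
 [ 0.5117 -0.152   0.154 ]
 [ 0.4823 -0.1455  0.154 ]] [ 0.49377226 -0.16281894  0.154     ]
yaw 167.12527991529717 sides 0.029185078701707234 0.02906351873908837
yaw -12.721150210266218
keyway [ 0.49386359 -0.16263064  0.154     ] [ 0.49422016 -0.16170916  0.11873345]
0.0336 321.4 [-0.0021 -0.0036  0.0336]
0.0336 325 [-0.0002 -0.0036  0.0336]
0.0336 328.6 [ 0.0018 -0.0036  0.0336]
0.0296 321.4 [-0.0021 -0.0051  0.0296]
0.0296 325 [-0.0002 -0.0051  0.0296]
0.0296 328.6 [ 0.0017 -0.0051  0.0296]
```

View pics/w4e.png

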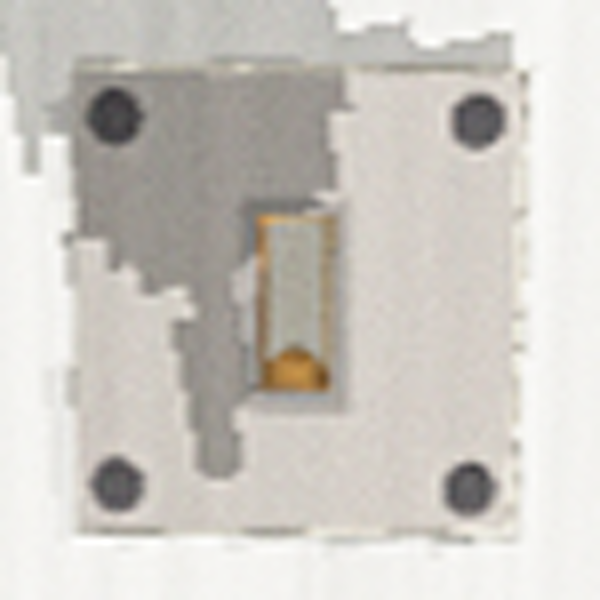

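```bash

python3 - <<'E'
from h import *
to(.4935,-.1635,.195,167.4)
E
python3 -m crank '[[-0.001,-0.015,0,0.002],[-0.001,-0.035,0,0],[0,-0.016,0.015,0],[0,0,0.02,0],[0,0,0.012,0]]' 
python3 -m crank '[[0,0,0.008,0],[0,0,0,0],[0,0,0,0]]' 
python3 - <<'E'
from h import *
to(.4935,-.1635,.195,167.4)
snap('scene','s2');crop('s2',190,170,310,260,6,'s2c')
snap('wrist','w5')
to(.4935,-.1635,.195,167.4)
E
```

```text
t 8.73 tcp [ 0.5055 -0.0992  0.2506] yaw 167.54 tilt [-5.e-04 -1.e-04 -1.e+00] q [  7.   10.1 -12.1   0.  -67.8 -19.4]
 F [ 0.1 -0.3 -0.6] M [0.009 0.056 0.011] g 0.0086
 shift [-0.0022 -0.0653  0.0556] turn rad 0.0024
time_s: 9.15
tcp_pos: [0.4918, -0.1659, 0.2021]
ee_rot: [[-0.975, 0.222, -0.002], [0.222, 0.975, 0.001], [0.002, 0.0, -1.0]]
wrist_force: [-0.1, 0.8, -1.4]
gripper_width: 0.102
time_s: 9.4
tcp_pos: [0.4934, -0.1647, 0.1959]
ee_rot: [[-0.976, 0.219, -0.0], [0.219, 0.976, -0.0], [0.0, -0.0, -1.0]]
wrist_force: [-0.2, 0.9, 0.3]
gripper_width: 0.101
t 9.40 tcp [ 0.4934 -0.1647  0.1959] yaw 167.37 tilt [-2.e-04 -4.e-04 -1.e+00] q [ -0.5  13.1 -16.5   0.  -60.4 -12.1]
 F [-0.2  0.9  0.3] M [-0.012  0.087 -0.046] g 0.0088
 shift [0.0001 0.0012 0.0009] turn rad -0.0005
t 9.50 tcp [ 0.494  -0.1644  0.1967] yaw 167.41 tilt [ 1.9e-03 -5.0e-04 -1.0e+00] q [ -0.5  13.1 -16.4   0.  -60.4 -12.1]
 F [-1.1 -0.1  0.1] M [0.026 0.041 0.011] g 0.0089
 shift [0.0007 0.0007 0.0017] turn rad 0.0001
```

View pics/s2c.png

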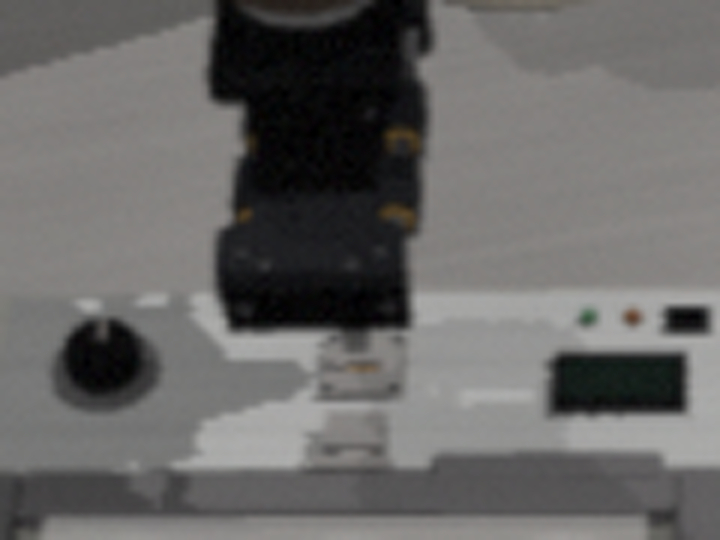

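View pics/w5.png

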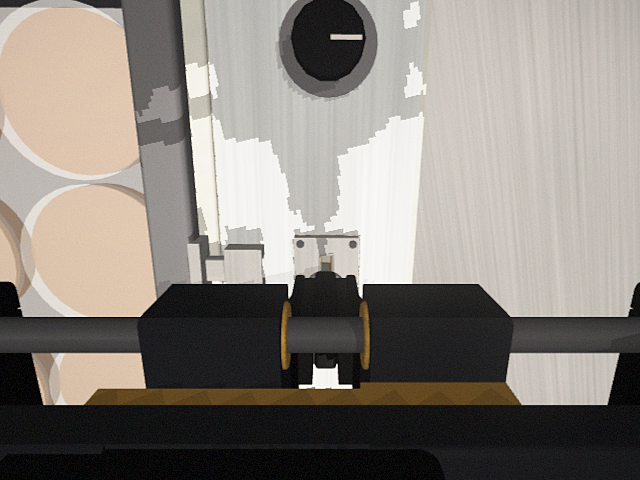

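In the wrist view the keyway and the bit sit together at about (326,262). In the scene view the key is above the escutcheon. I'll enlarge the wrist view.

```bash

python3 - <<'E'
from h import *
crop('w5',285,225,370,285,9,'w5c')
E
```

```text
(no output)
```

View pics/w5c.png

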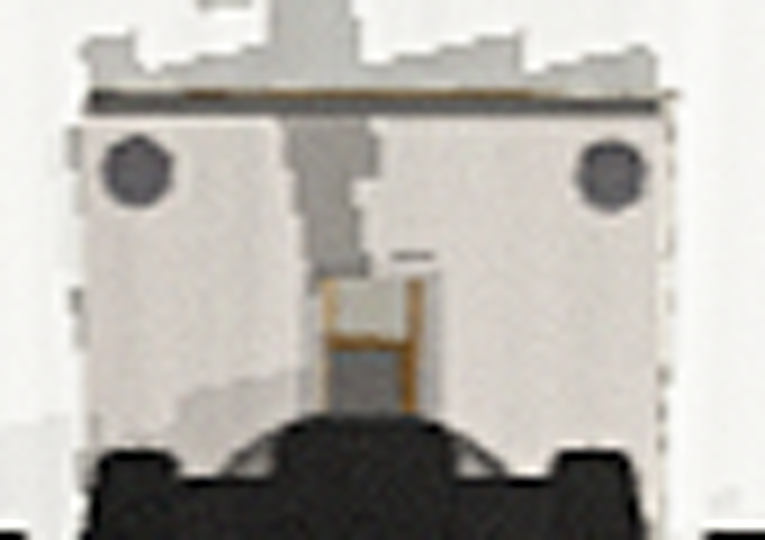

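```bash

python3 - <<'E'
from h import *
c=load('w5');s=sense();R=s['ee_rot'];t=s['tcp_pos'];print(t)
q=lambda a,b,z:R.T@(pt(c,285+(a+.5)/9-.5,225+(b+.5)/9-.5,z)-t)
a=q(137,172,.154);b=q(610,175,.154);print('screws',a,b,(a+b)/2,'lock y', (a+b)[1]/2+.01457)
print('keyway far end(bevel outer)',q(373,262,.154),'+8.5')
zz=t[2]-.0296
for u in(328,366,405):print('shoulder',q(u,345,zz))
E
```

```text
[ 0.49404178 -0.16438403  0.19670037]
screws [-0.01396899 -0.01308165  0.04272821] [ 0.01502535 -0.01289462  0.04267205] [ 0.00052818 -0.01298813  0.04270013] lock y 0.0015818690653427794
keyway far end(bevel outer) [ 0.00049932 -0.00728896  0.04269988] +8.5
shoulder [-0.00214718 -0.00647311  0.02960456]
shoulder [ 6.37276314e-05 -6.47376064e-03  2.96002824e-02]
shoulder [ 0.00233269 -0.00647443  0.02959589]
```

```bash

python3 - <<'E'
from h import *
c=load('w5');
H=np.eye(4);H[:3,:3]=[[1,-9.6e-5,-.0012137],[4.19e-4,.9631424,.2689917],[.001143,-.268992,.9631417]];H[:3,3]=[-1.4e-5,-.0737249,-.1623162]
def q(a,b,z):
    r=H[:3,:3]@np.array([(285+(a+.5)/9-.5-c['cx'])/c['fx'],(225+(b+.5)/9-.5-c['cy'])/c['fy'],1]);return r*(z-H[2,3])/r[2]+H[:3,3]
for zl in (.0410,.0425):
  a=q(137,172,zl);b=q(610,175,zl);print('lock',(a+b)/2+[0,.01457,0],np.linalg.norm(a-b), q(373,262,zl)+[0,.0085,0])
for u,v in((328,350),(366,350),(405,350)):print('key',q(u,v,.0296)+[0,.006,0])
E
```

```text
lock [0.00034112 0.00133163 0.041     ] 0.028791651587303846 [0.00031192 0.0009214  0.041     ]
lock [0.00034374 0.00177788 0.0425    ] 0.02900406691564933 [0.00031432 0.0014094  0.0425    ]
key [-0.00232747  0.00010136  0.0296    ]
key [-0.00011263  0.00010139  0.0296    ]
key [0.00216044 0.00010143 0.0296    ]
```

```bash

python3 -m crank '[[0.0004,0.0012,0.002,0],[0,0,0.004,0],[0,0,0.004,0],[0,0,0.003,0],[0,0,0,0]]' 
python3 - <<'E'
from h import *
to(.4935,-.1635,.1636,167.4)
snap('wrist','w6');crop('w6',285,225,370,285,9,'w6c')
to(.4935,-.1635,.1636,167.4)
E
```

```text
time_s: 9.92
tcp_pos: [0.4928, -0.1628, 0.1819]
ee_rot: [[-0.976, 0.218, -0.001], [0.218, 0.976, 0.0], [0.001, -0.0, -1.0]]
wrist_force: [-0.1, -0.3, -0.8]
gripper_width: 0.101
t 9.92 tcp [ 0.4928 -0.1628  0.1819] yaw 167.40 tilt [-1.3e-03  2.0e-04 -1.0e+00] q [ -0.4  13.8 -17.8  -0.  -58.5 -12.2]
 F [-0.1 -0.3 -0.8] M [0.011 0.084 0.046] g 0.0088
 shift [-0.0008 -0.0006  0.0183] turn rad 0.0000
t 9.97 tcp [ 0.493  -0.1629  0.1822] yaw 167.40 tilt [-9.e-04 -0.e+00 -1.e+00] q [ -0.4  13.8 -17.7   0.  -58.5 -12.2]
 F [-0.3 -0.9 -0.4] M [ 0.047  0.128 -0.012] g 0.0088
 shift [-0.0006 -0.0005  0.0186] turn rad 0.0001
```

View pics/w6c.png

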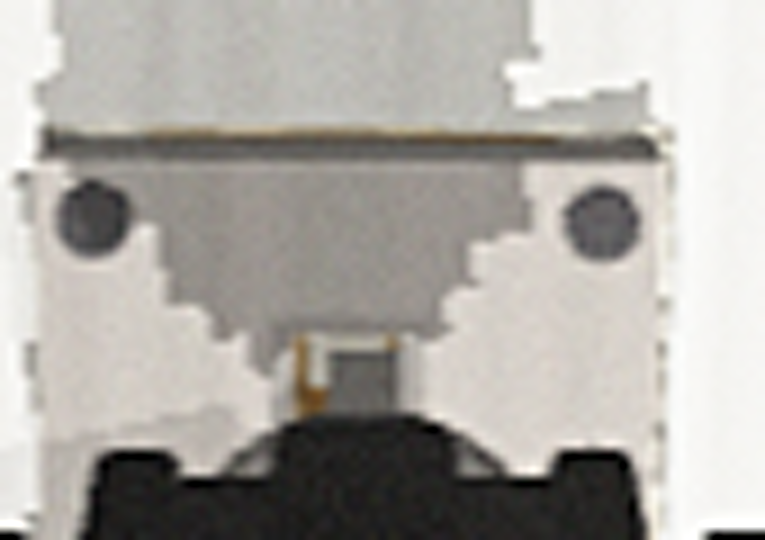

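```bash

cat >> h.py <<'E'
H0=np.eye(4);H0[:3,:3]=[[1,-9.6e-5,-.0012137],[4.19e-4,.9631424,.2689917],[.001143,-.268992,.9631417]];H0[:3,3]=[-1.4e-5,-.0737249,-.1623162]
def q(c,a,b,z):
    r=H0[:3,:3]@np.array([(285+(a+.5)/9-.5-c['cx'])/c['fx'],(225+(b+.5)/9-.5-c['cy'])/c['fy'],1]);return r*(z-H0[2,3])/r[2]+H0[:3,3]
E
python3 - <<'E'
from h import *
c=load('w6')
for zl in (.0275,.0282):
  a=q(c,95,218,zl);b=q(c,602,222,zl);print('lock',(a+b)/2+[0,.01457,0],np.linalg.norm(a-b))
for u,v in((328,350),(365,350),(402,350)):print('key',q(c,u,v,.0296)+[0,.006,0],q(c,u,v,.0282)+[0,.006,0])
E
python3 -m crank '[[-0.0005,0,0,0],[-0.0003,0,0.001,0],[0,0,0,0],[0,0,0,0]]' 
python3 - <<'E'
from h import *
to(.4935,-.1635,.1636,167.4)
snap('wrist','w7');crop('w7',285,225,370,285,9,'w7c')
to(.4935,-.1635,.1636,167.4)
E
```

```text
lock [-1.10695622e-03  8.21970590e-05  2.75000000e-02] 0.02892078899471245
lock [-0.00111099  0.00030065  0.0282    ] 0.029027442443134127
key [-0.00232747  0.00010136  0.0296    ] [-0.00231059 -0.00039342  0.0282    ]
key [-0.00017091  0.00010139  0.0296    ] [-0.00016977 -0.00039339  0.0282    ]
key [0.00198559 0.00010142 0.0296    ] [ 0.00197101 -0.00039336  0.0282    ]
time_s: 10.3
tcp_pos: [0.494, -0.1631, 0.1817]
ee_rot: [[-0.976, 0.218, 0.0], [0.218, 0.976, 0.0], [-0.0, 0.0, -1.0]]
wrist_force: [0.6, -0.0, -0.7]
gripper_width: 0.097
t 10.30 tcp [ 0.494  -0.1631  0.1817] yaw 167.39 tilt [ 0.  0. -1.] q [ -0.4  13.9 -17.7  -0.  -58.4 -12.2]
 F [ 0.6 -0.  -0.7] M [-0.007  0.129  0.045] g 0.0084
 shift [ 0.0004 -0.0005  0.0181] turn rad -0.0001
t 10.35 tcp [ 0.494  -0.1631  0.1818] yaw 167.39 tilt [ 1.e-04  0.e+00 -1.e+00] q [ -0.4  13.9 -17.7  -0.  -58.4 -12.2]
 F [ 0.3 -0.7 -0.6] M [-0.009  0.073 -0.025] g 0.0084
 shift [ 0.0004 -0.0005  0.0182] turn rad -0.0001
```

View pics/w7c.png

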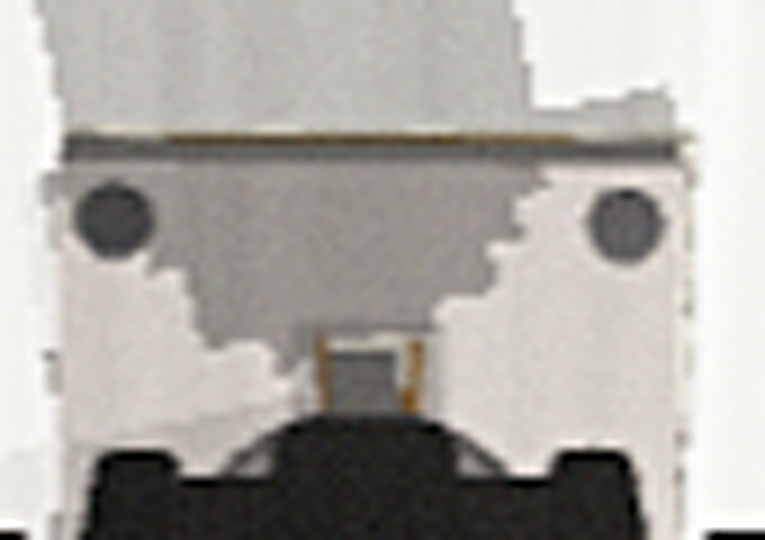

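The bit is inside the mouth, about 0.4 mm left of centre (bit centre at 363, screws' mean at 370). I'll correct that and start pushing.

```bash

python3 -m crank '[[0.0004,0,0.001,0],[0,0,0.002,0],[0,0,0.002,0],[0,0,0.001,0],[0,0,0,0]]' 
python3 -m crank '[[0,0,0.001,0],[0,0,0.001,0],[0,0,0.001,0],[0,0,0,0]]' 
python3 - <<'E'
from h import *
to(.4935,-.1635,.1636,167.4)
E
```

```text
time_s: 10.77
tcp_pos: [0.4936, -0.1636, 0.176]
ee_rot: [[-0.976, 0.218, 0.0], [0.218, 0.976, -0.001], [-0.0, -0.001, -1.0]]
wrist_force: [-0.0, -2.5, 1.9]
gripper_width: 0.099
time_s: 11.1
tcp_pos: [0.4939, -0.1634, 0.1725]
ee_rot: [[-0.976, 0.218, 0.001], [0.218, 0.976, -0.001], [-0.001, -0.0, -1.0]]
wrist_force: [0.4, -5.3, 0.5]
gripper_width: 0.104
t 11.10 tcp [ 0.4939 -0.1634  0.1725] yaw 167.39 tilt [ 7.e-04 -5.e-04 -1.e+00] q [ -0.4  14.4 -18.5   0.  -57.1 -12.2]
 F [ 0.4 -5.3  0.5] M [-1.713 -0.167  0.018] g 0.0091
 shift [ 0.0003 -0.0002  0.0089] turn rad -0.0002
```

There's a sideways force of −5 N in y, so I'll ease the tool toward −y before going deeper.

```bash

python3 -m crank '[[0,-0.0006,0,0],[0,0,0,0],[0,0,0,0]]' 
python3 - <<'E'
from h import *
to(.4935,-.1635,.1636,167.4)
E
```

```text
time_s: 11.35
tcp_pos: [0.4936, -0.1635, 0.1724]
ee_rot: [[-0.976, 0.218, -0.0], [0.218, 0.976, 0.0], [0.0, 0.0, -1.0]]
wrist_force: [0.6, -2.9, -0.5]
gripper_width: 0.1
t 11.35 tcp [ 0.4936 -0.1635  0.1724] yaw 167.39 tilt [-1.e-04  3.e-04 -1.e+00] q [ -0.4  14.4 -18.5  -0.  -57.1 -12.2]
 F [ 0.6 -2.9 -0.5] M [-1.14  -0.201 -0.013] g 0.0087
 shift [ 0.0001 -0.      0.0088] turn rad -0.0002
```

```bash

python3 -m crank '[[0,-0.0007,0,0],[0,0,0.001,0],[0,0,0.001,0],[0,0,0.001,0],[0,0,0,0]]' 
python3 -m crank '[[0,0,0.001,0],[0,0,0.001,0],[0,0,0,0]]' 
python3 - <<'E'
from h import *
to(.4935,-.1635,.1636,167.4)
E
```

```text
time_s: 11.77
tcp_pos: [0.4936, -0.1639, 0.1703]
ee_rot: [[-0.976, 0.218, 0.001], [0.218, 0.976, 0.0], [-0.001, 0.001, -1.0]]
wrist_force: [-0.6, -0.0, 5.7]
gripper_width: 0.102
time_s: 12.02
tcp_pos: [0.4941, -0.164, 0.1689]
ee_rot: [[-0.976, 0.218, 0.002], [0.218, 0.976, -0.0], [-0.002, 0.0, -1.0]]
wrist_force: [-0.9, 1.0, 5.3]
gripper_width: 0.1
t 12.02 tcp [ 0.4941 -0.164   0.1689] yaw 167.43 tilt [ 2.3e-03 -1.0e-04 -1.0e+00] q [ -0.5  14.6 -18.7   0.  -56.5 -12.1]
 F [-0.9  1.   5.3] M [0.138 0.154 0.004] g 0.0087
 shift [0.0007 0.0004 0.0053] turn rad 0.0006
```

```bash

python3 -m crank '[[0,0,0.001,0],[0,0,0.001,0],[0,0,0,0],[0,0,0,0]]' 
python3 -m crank '[[0,0,0.001,0],[0,0,0.001,0],[0,0,0,0],[0,0,0,0]]' 
python3 - <<'E'
from h import *
to(.4935,-.1635,.1636,167.4)
E
```

```text
time_s: 12.35
tcp_pos: [0.4941, -0.164, 0.1669]
ee_rot: [[-0.976, 0.218, 0.002], [0.218, 0.976, -0.0], [-0.002, 0.0, -1.0]]
wrist_force: [-0.7, -0.1, 6.9]
gripper_width: 0.1
time_s: 12.68
tcp_pos: [0.4941, -0.164, 0.1649]
ee_rot: [[-0.976, 0.218, 0.002], [0.218, 0.976, -0.0], [-0.002, 0.001, -1.0]]
wrist_force: [-1.0, 1.4, 6.8]
gripper_width: 0.105
t 12.68 tcp [ 0.4941 -0.164   0.1649] yaw 167.43 tilt [ 0.0025 -0.     -1.    ] q [ -0.5  14.8 -19.1   0.  -56.  -12.1]
 F [-1.   1.4  6.8] M [ 0.257  0.158 -0.013] g 0.0091
 shift [0.0007 0.0003 0.0013] turn rad 0.0005
```

```bash

python3 -m crank '[[0,0,0.001,0],[0,0,0.001,0],[0,0,0,0],[0,0,0,0]]' 
python3 - <<'E'
from h import *
to(.4935,-.1635,.1636,167.4)
snap('wrist','w8');crop('w8',285,225,370,285,9,'w8c')
snap('scene','s3');crop('s3',190,170,310,260,6,'s3c')
E
```

```text
time_s: 13.02
tcp_pos: [0.4942, -0.164, 0.1635]
ee_rot: [[-0.976, 0.217, 0.003], [0.217, 0.976, -0.0], [-0.003, 0.0, -1.0]]
wrist_force: [-1.0, 2.0, 9.6]
gripper_width: 0.101
t 13.02 tcp [ 0.4942 -0.164   0.1635] yaw 167.44 tilt [ 2.7e-03 -3.0e-04 -1.0e+00] q [ -0.5  14.9 -19.2   0.  -55.7 -12.1]
 F [-1.   2.   9.6] M [ 0.405  0.353 -0.018] g 0.0088
 shift [ 0.0008  0.0004 -0.0001] turn rad 0.0007
```

View pics/w8c.png

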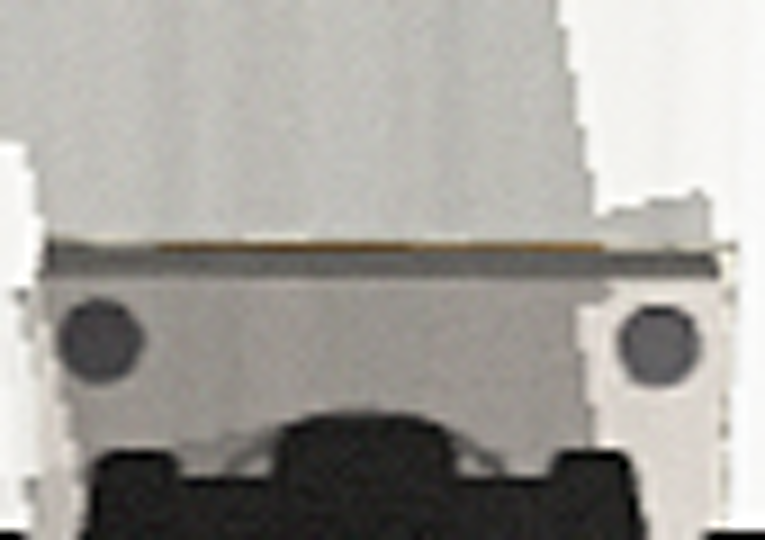

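View pics/s3c.png

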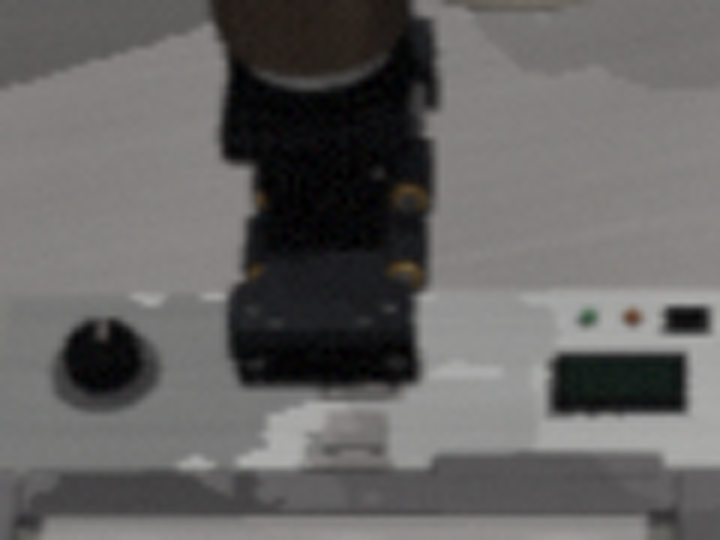

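The flange is now just above or on the escutcheon (arc at row ~410 in the crop), and the bit is fully out of sight. I'll push further to confirm it's home.

```bash

python3 -m crank '[[0,0,0.001,0],[0,0,0.001,0],[0,0,0,0],[0,0,0,0]]' 
python3 - <<'E'
from h import *
to(.4935,-.1635,.1636,167.4)
E
python3 -m crank '[[0,0,0.001,0],[0,0,0.0005,0],[0,0,0,0],[0,0,0,0]]' 
python3 - <<'E'
from h import *
to(.4935,-.1635,.1636,167.4)
snap('wrist','w9');crop('w9',285,225,370,285,9,'w9c')
E
```

```text
time_s: 13.45
tcp_pos: [0.4943, -0.1641, 0.1635]
ee_rot: [[-0.976, 0.217, 0.003], [0.217, 0.976, -0.001], [-0.004, -0.0, -1.0]]
wrist_force: [-4.2, 3.1, 19.6]
gripper_width: 0.101
t 13.45 tcp [ 0.4943 -0.1641  0.1635] yaw 167.48 tilt [ 3.4e-03 -9.0e-04 -1.0e+00] q [ -0.5  14.9 -19.2   0.1 -55.7 -12.1]
 F [-4.2  3.1 19.6] M [ 1.139  1.624 -0.047] g 0.0088
 shift [ 0.0009  0.0004 -0.0001] turn rad 0.0014
time_s: 13.78
tcp_pos: [0.4943, -0.1641, 0.1634]
ee_rot: [[-0.976, 0.216, 0.004], [0.216, 0.976, -0.001], [-0.004, -0.0, -1.0]]
wrist_force: [-6.9, 5.0, 26.0]
gripper_width: 0.099
t 13.78 tcp [ 0.4943 -0.1641  0.1634] yaw 167.52 tilt [ 0.004  -0.0013 -1.    ] q [ -0.4  14.9 -19.3   0.1 -55.6 -12.1]
 F [-6.9  5.  26. ] M [ 1.667  2.325 -0.037] g 0.0086
 shift [ 0.0009  0.0004 -0.0002] turn rad 0.0020
```

View pics/w9c.png

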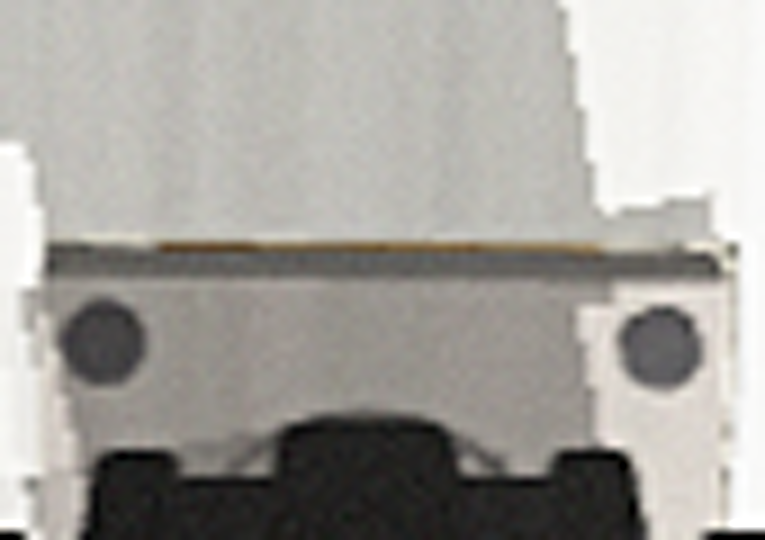

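The stop is hard: 26 N with no further travel, at TCP z = 0.1635, and I predicted 0.1636. The key is home. I'll ease the push to about 15 N and start turning.

```bash

python3 -m crank '[[0.0005,0,-0.0015,0],[0,0,0,0.05],[0,0,0,0.08],[0,0,0,0.08],[0,0,0,0]]' 
python3 -m crank '[[0,0,0,0.08],[0,0,0,0.1],[0,0,0,0.1],[0,0,0,0]]' 
python3 - <<'E'
from h import *
to(.4935,-.1635,.1636,167.4-90)
E
```

```text
time_s: 14.25
tcp_pos: [0.4941, -0.1641, 0.1635]
ee_rot: [[-0.909, 0.418, 0.004], [0.418, 0.909, -0.001], [-0.004, 0.001, -1.0]]
wrist_force: [-4.0, 2.5, 18.5]
gripper_width: 0.102
time_s: 14.58
tcp_pos: [0.4939, -0.1641, 0.1635]
ee_rot: [[-0.757, 0.653, 0.004], [0.653, 0.757, -0.001], [-0.003, 0.001, -1.0]]
wrist_force: [-5.4, 2.4, 19.2]
gripper_width: 0.102
t 14.58 tcp [ 0.4939 -0.1641  0.1635] yaw 139.23 tilt [ 0.0035 -0.0012 -1.    ] q [ -0.5  14.9 -19.3   0.1 -55.6 -40.4]
 F [-5.4  2.4 19.2] M [0.947 1.413 0.044] g 0.0088
 shift [ 0.0007  0.0002 -0.0001] turn rad 1.0792
```

```bash

python3 -m crank '[[0,0,0,0.1],[0,0,0,0.1],[0,0,0,0.1],[0,0,0,0.1],[0,0,0,0.1]]' 
python3 -m crank '[[0,0,0,0.1],[0,0,0,0.1],[0,0,0,0.1],[0,0,0,0.1],[0,0,0,0.1]]' 
python3 -m crank '[[0,0,0,0.1],[0,0,0,0.06],[0,0,0,0],[0,0,0,0]]' 
python3 - <<'E'
from h import *
to(.4935,-.1635,.1636,167.4-90)
snap('top','t5');crop('t5',370,215,450,275,8,'t5c');snap('scene','s5');crop('s5',190,170,310,260,6,'s5c')
E
```

```text
time_s: 15.0
tcp_pos: [0.4934, -0.1639, 0.1635]
ee_rot: [[-0.35, 0.937, 0.003], [0.937, 0.35, -0.001], [-0.002, 0.002, -1.0]]
wrist_force: [-4.8, 3.3, 19.5]
gripper_width: 0.101
time_s: 15.42
tcp_pos: [0.4933, -0.1633, 0.1635]
ee_rot: [[0.142, 0.99, 0.002], [0.99, -0.142, 0.0], [0.001, 0.002, -1.0]]
wrist_force: [-5.9, 6.2, 20.6]
gripper_width: 0.098
time_s: 15.75
tcp_pos: [0.4933, -0.1632, 0.1635]
ee_rot: [[0.293, 0.956, 0.003], [0.956, -0.293, 0.0], [0.001, 0.002, -1.0]]
wrist_force: [-4.2, 6.6, 21.3]
gripper_width: 0.103
t 15.75 tcp [ 0.4933 -0.1632  0.1635] yaw 72.95 tilt [ 2.5e-03  4.0e-04 -1.0e+00] q [  -0.4   14.8  -19.3   -0.   -55.7 -106.6]
 F [-4.2  6.6 21.3] M [2.105 1.844 0.013] g 0.0090
 shift [-0.0003  0.0003 -0.0001] turn rad -0.0778
```

View pics/t5c.png

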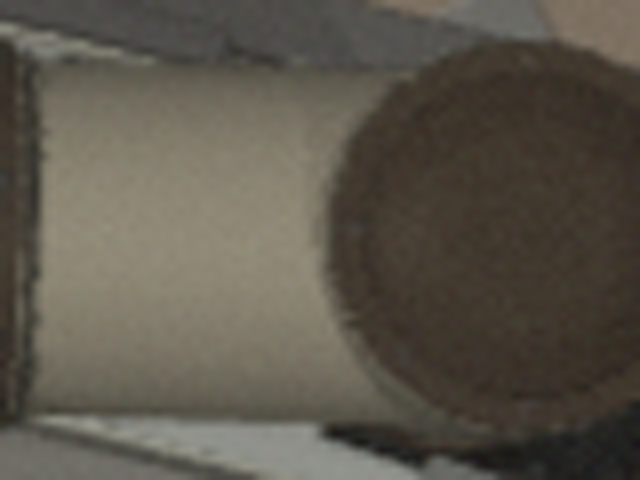

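View pics/s5c.png

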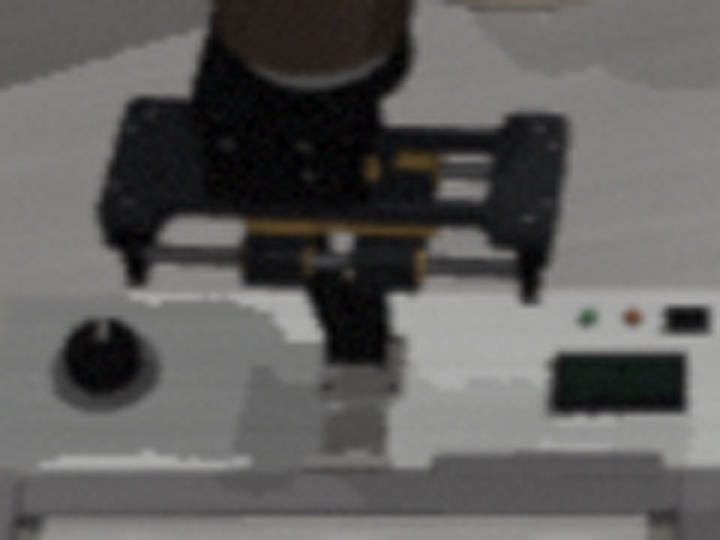

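The bolt's square plate, at about (355,425) in the crop, already seems to have moved back from the lid, and the key reads 94.5° turned. I'll go on until the plug's stop shows as a torque.

```bash

g(){ python3 -c "
from h import *
s=sense();R=s['ee_rot'];print('%.2f yaw %.2f M'%(s['time_s'],np.degrees(np.arctan2(R[1,0],R[0,0]))),s['moment'].round(3),s['wrist_force'].round(1),s['tcp_pos'].round(4))"; }
python3 -m crank '[[0,0,0,0.04]]' >/dev/null; g
python3 -m crank '[[0,0,0,0]]' >/dev/null; g
python3 -m crank '[[0,0,0,0.04]]' >/dev/null; g
python3 -m crank '[[0,0,0,0]]' >/dev/null; g
python3 -m crank '[[0,0,0,0]]' >/dev/null; g
```

```text
15.93 yaw 70.65 M [2.168 1.762 0.197] [-5.6  7.4 21.2] [ 0.4933 -0.1632  0.1634]
16.02 yaw 70.60 M [2.168 1.786 0.133] [-5.1  7.1 20.6] [ 0.4933 -0.1632  0.1634]
16.10 yaw 68.36 M [2.169 1.828 0.206] [-5.5  7.6 20.1] [ 0.4933 -0.1631  0.1634]
16.18 yaw 68.31 M [2.232 1.805 0.12 ] [-6.7  7.4 21.4] [ 0.4933 -0.1631  0.1634]
16.27 yaw 68.37 M [2.173 1.731 0.071] [-5.7  6.8 20.7] [ 0.4933 -0.1632  0.1634]
```

```bash

g(){ python3 -c "
from h import *
s=sense();R=s['ee_rot'];print('%.2f yaw %.2f M'%(s['time_s'],np.degrees(np.arctan2(R[1,0],R[0,0]))),s['moment'].round(3),s['wrist_force'].round(1),s['tcp_pos'].round(4))"; }
python3 -m crank '[[0,0,0,0.04]]' >/dev/null; g
python3 -m crank '[[0,0,0,0]]' >/dev/null; g
python3 -m crank '[[0,0,0,0]]' >/dev/null; g
python3 - <<'E'
from h import *
snap('scene','s6');snap('wrist','w10')
a=load('s0');b=load('s6')
A=cv2.cvtColor(a['pixels'],cv2.COLOR_RGB2BGR)[215:260,225:285];B=cv2.cvtColor(b['pixels'],cv2.COLOR_RGB2BGR)[215:260,225:285]
cv2.imwrite('pics/cmp.png',cv2.resize(np.hstack([A,B]),None,fx=6.5,fy=6.5,interpolation=cv2.INTER_CUBIC))
E
```

```text
16.35 yaw 66.07 M [2.273 1.767 0.204] [-5.7  6.6 20.6] [ 0.4933 -0.1631  0.1634]
16.43 yaw 66.03 M [2.244 1.752 0.162] [-5.5  7.7 19.7] [ 0.4933 -0.1631  0.1635]
16.52 yaw 66.10 M [2.192 1.804 0.123] [-5.3  6.7 21.3] [ 0.4933 -0.1631  0.1635]
```

View pics/cmp.png

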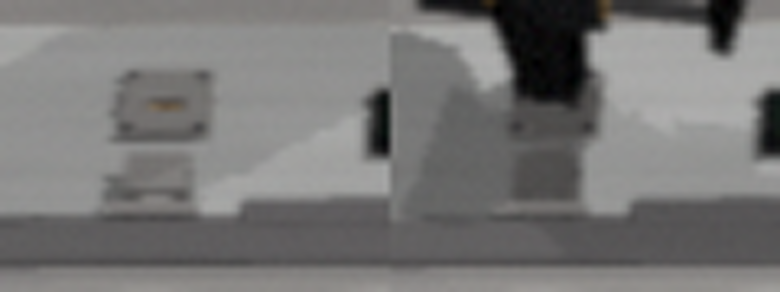

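View pics/w10.png

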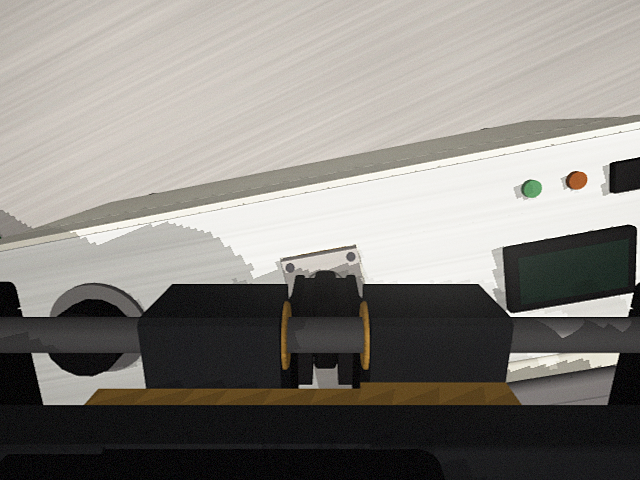

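The before/after pair shows the bolt's tongue, at about (150,190) on the left, gone on the right, so the bolt is drawn back. I'll check that the holding torque lasts.

```bash

cat > g.py <<'E'
from h import *
s=sense();R=s['ee_rot'];print('%.2f yaw %.2f M'%(s['time_s'],np.degrees(np.arctan2(R[1,0],R[0,0]))),s['moment'].round(3),s['wrist_force'].round(1),s['tcp_pos'].round(4),'%.4f'%(s['gripper_width']*.087))
E
for i in 1 2 3 4 5 6 7 8; do python3 -m crank '[[0,0,0,0]]' >/dev/null; python3 g.py; done
python3 - <<'E'
from h import *
crop('w10',270,230,380,400,4,'w10c')
E
```

```text
16.70 yaw 66.10 M [2.226 1.794 0.151] [-5.5  7.6 21.2] [ 0.4933 -0.1631  0.1634] 0.0089
16.78 yaw 66.10 M [2.268 1.776 0.073] [-5.4  7.3 20.5] [ 0.4933 -0.1631  0.1634] 0.0091
16.87 yaw 66.10 M [2.232 1.803 0.123] [-6.4  7.9 20.9] [ 0.4933 -0.1631  0.1634] 0.0090
16.95 yaw 66.10 M [2.246 1.8   0.162] [-5.8  6.9 21.4] [ 0.4933 -0.1631  0.1634] 0.0088
17.03 yaw 66.10 M [2.314 1.801 0.148] [-5.7  6.8 20.7] [ 0.4933 -0.1631  0.1635] 0.0082
17.12 yaw 66.10 M [2.349 1.784 0.17 ] [-5.3  6.8 20.6] [ 0.4933 -0.1631  0.1635] 0.0087
17.20 yaw 66.10 M [2.226 1.802 0.176] [-5.9  7.6 21.6] [ 0.4933 -0.1631  0.1635] 0.0091
17.28 yaw 66.10 M [2.23  1.758 0.173] [-4.7  7.4 21.4] [ 0.4933 -0.1631  0.1634] 0.0088
```

View pics/w10c.png

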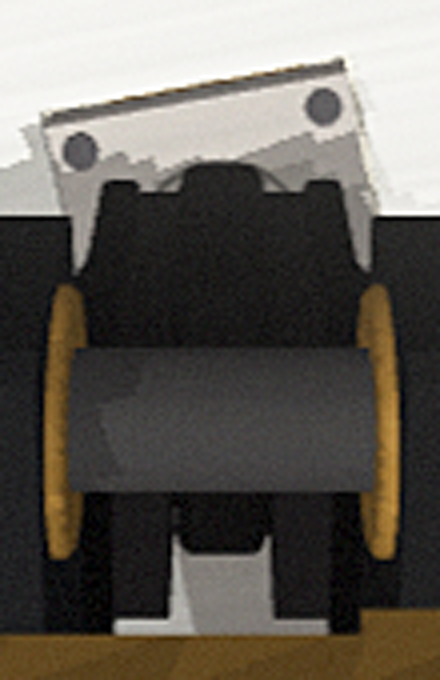

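```bash

python3 -m crank '[[0,0,0,0.04]]' >/dev/null; python3 g.py
for i in 1 2 3 4 5 ; do python3 -m crank '[[0,0,0,0]]' >/dev/null; python3 g.py; done
python3 - <<'E'
from h import *
snap('scene','s7');crop('s7',220,190,300,250,8,'s7c');snap('top','t7')
E
```

```text
17.37 yaw 63.79 M [2.102 1.655 0.321] [-5.4  6.9 20.3] [ 0.4934 -0.1631  0.1634] 0.0089
17.45 yaw 63.76 M [2.211 1.803 0.183] [-6.2  7.5 21.2] [ 0.4934 -0.1631  0.1634] 0.0086
17.53 yaw 63.82 M [2.266 1.685 0.211] [-5.4  7.3 20.5] [ 0.4934 -0.1631  0.1635] 0.0085
17.62 yaw 63.82 M [2.208 1.774 0.238] [-6.4  7.3 21.4] [ 0.4934 -0.1631  0.1634] 0.0082
17.70 yaw 63.82 M [2.225 1.828 0.186] [-5.1  7.  20.7] [ 0.4934 -0.1631  0.1634] 0.0087
17.78 yaw 63.82 M [2.189 1.698 0.248] [-6.5  7.4 20.9] [ 0.4934 -0.1631  0.1635] 0.0086
```

View pics/s7c.png

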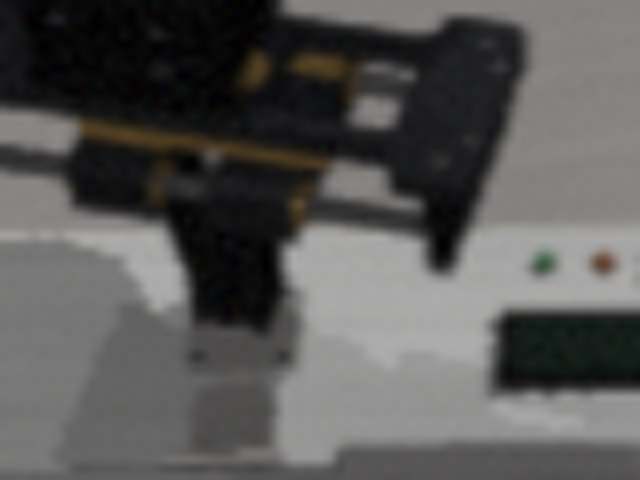

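View pics/t7.png

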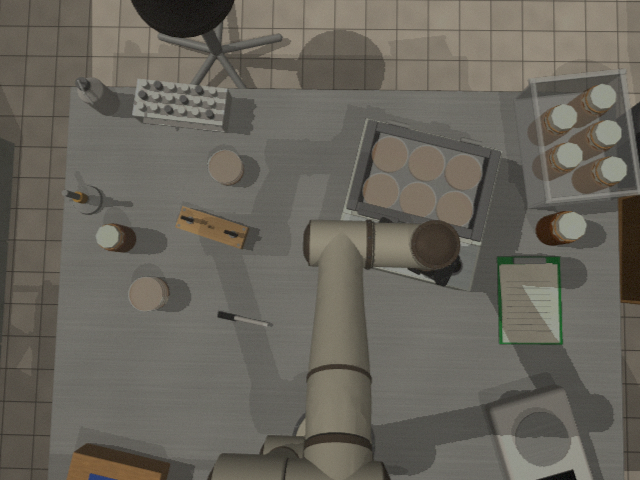

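The torque rose again, from about 0.15 to 0.21 N m, well above the spring's 0.07, so the plug is against its stop. The flange is still home (z = 0.1634 with a 20 N push) and everything else on the bench is in its place. Handing in.

```bash
python3 -c "
from station import finish_job
print(finish_job())"; python3 g.py
```

```text
the job is handed in; nothing more can be done
None
the job is handed in; nothing more can be done
```

The square-headed key (the middle one) is in the lock, fully home and turned clockwise to its stop. The gripper is still holding it there, so you can lift the lid. I handed the job in at about 18 s of the 54 s allowed.

What the last checks showed:
- **Fully home:** the push met a hard stop with the fingertips at 0.1635 m, against a predicted 0.1636 m. They stayed at 0.1634–0.1635 m through the turn, with about 20 N still pushing down.
- **Turned to the stop:** the tool turned about 103.5°, past the roughly 97° needed once the key's play is counted. The holding torque was steady at about 0.2 N m and rose with the last bit of turn, well above the spring's 0.07 N m. I could not see the plug itself, so the stop is judged from torque and angle.
- **Bolt:** the scene camera shows its tongue drawn back from the lid.
- **Other things:** the other two keys are still in the stand. The dishes, jars, marker and clipboard look unmoved in the last top view.

**Disagreements:** measured positions varied by 1–2 mm while the arm settled, so I corrected the alignment twice at the keyway. A sideways force of about 5 N built up during insertion, and I eased it off. A steady 9 N or so sideways remained at the end.

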